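# Slide a wet-enamelled ring under the light-curing hood

### The arm

A 6-joint arm with a two-finger parallel gripper is mounted at the origin on the work surface. World frame = base frame: x ahead of the robot, y to its left, z up, the work surface at z = 0. Lengths are in mm, angles in rad, forces in N, time in s.
With the tool pointing down it reaches from about 300 to 775 mm from the base axis. Payload 14.6 kg.
Tool frame: the origin (TCP) lies on the centre line of the jaws, within the pads' length; the fingertips stand 8 mm ahead of it and the grasp point (between the pads) lies 11 mm behind it; z points along the fingers, y is the direction in which the jaws open and shut (so a half turn about z gives the same grasp; the last joint's range is limited). The gripper opens to 94 mm and grips with 3 to 60 N. Pads are 16 mm wide; open, the fingers measure 119 mm over their backs; the gripper's body (75 mm by 177 mm) begins 78 mm behind the grasp point.
Start: joints at [1.26, 0.3, 1.521, -0, 1.321, -0.067], TCP at [132.763, 533.726, 213.446] pointing down, gripper open.
Joint ranges: [-3.03, 3.03], [-0.79, 2.21], [0.23, 2.52], [-1.04, 4.18], [0, 3.07], [-2.55, 2.55]. Speed limits (rad/s): [2.22, 2.22, 2.57, 3.14, 3.14, 3.14].

### API

Orientations are given as [roll, pitch, yaw] about the fixed x, y, z axes, in that order (R = Rz(yaw) Ry(pitch) Rx(roll)).
In Python, from cell import read_state, cams, manip gives the robot as it stands.
- The arm moves only by the shell command python3 -m handwheel 'ROWS' [OPENING] [FORCE]. ROWS is JSON, a list of rows, each a list of 4 numbers: the shift along the tool's x, y, z in m, then the turn about the tool's z in degrees. In form: [[dx, dy, dz, turn], ...]. A call has 1 to 5 rows; each row is the pose to reach, as a shift and turn from the pose measured when the call began, along the tool's axes at that moment; what a row does not reach only later rows make up. A row lasts 1/8 s, in which the tool goes at most 62.5 mm and 10.7 degrees, less where a joint would pass 70% of its speed; a pose out of reach is approached as far as the arm can. A call with a gripper value outside its range is refused whole. OPENING is the closure, from 0 (fully open) to 1 (shut), set as the call begins (- or left out, the last holds). The fingers move at their own pace and stop on an object; FORCE is the grip in N (left out, the last holds). Time passes only in rows, so rows that repeat a pose let the fingers close. It gives the time, the measured TCP pose, the force and the opening at its end, in the units of the state.
- read_state(): the state, without advancing time (a new reading comes with each control period).
- cams.camera(name): name is "side" or "top" or "wrist"; returns the picture (480x640x3 uint8, red, green, blue); there is no depth.
- cams.get_calibration(name): a dict with "vertical_fov" (degrees; the focal length in pixels is half the picture's height over the tangent of half this angle, whatever the lens; pixels are square), "cx", "cy" (the principal point, pixels), "R" (3x3) and "t" (3): a world point X has camera coordinates R X + t. Camera axes: x right, y down, z forward; pixel columns grow to the right and rows downward; lengths in mm; the calibration is good to about 2 mm. A picture is of the moment at which its call begins: read the wrist's pose just before it. get_calibration takes no time and is no camera call; for the wrist camera it gives the pose at the moment of the call.
- manip.sign_off(): hands the job in, once; it reports no verdict.
The state is a dict: "clock": time; "joints": joint angles; "qd": joint speeds; "effort": joint torques, N m; "eef_pos": TCP position; "eef_rot": TCP orientation; "wrist_force": force on the tool from outside, world axes, zero at the start; "moment": the same for the moment, N m; "finger_gap": finger opening in mm.
Only numpy, scipy, OpenCV 4.12 (cv2) and the standard library are available. Lean on these libraries where they do the work, as an engineer would, in place of code of your own. Each camera call takes 0.05 s, during which the arm holds its last target. There are 200 camera calls.

### The job

The blue ring on the slide carrier has wet enamel and must go under the light-curing hood: press the red bar beside the track down with one fingertip to hold the spring-closed amber hood open, and meanwhile push the carrier by its upright end plate with the other fingertip until it is fully home against the lamp housing, then let go so that the hood springs shut over it. Slide the carrier along its track without gripping, lifting or tipping it, and let neither the hood nor the fingers touch the wet ring. Leave the other things on the bench alone.

Things in the scene. Friction and masses are not known exactly. Their poses are not given: they have to be found in the camera images.
- station: Light-curing station fixed to the bench: base plate 6 mm thick (x -150 to +180, y -70 to +55 mm), white lamp housing (x +59 to +174, y -62 to +50 mm, top at 72 mm) at its far end. Origin on the bench, straight below the hinge line, at the hood's front edge; x runs along the track to the lamp housing (pushing direction), y left, z up
- track (a point): middle of the slide track, on the base plate (6 mm up) at the hood's front edge: station x 0, y -30 mm. The track runs along station x between two guide rails, 35 mm apart, 5 mm wide, tops 11 mm above the bench, from x -148 mm to the lamp housing, whose front face at x +59 mm is the stop
- hinge (a point): point on the hinge line of hood and bar: station x 0, y 0, 28 mm above the bench. A rod 7 mm thick lies on it, parallel to the track, from x -146 to +57 mm, between the bar (left, +y) and the track (right, -y)
- hood (a joint): Hinge of amber hood and red bar, one rigid rocker: 0 = hood shut, 0.70 rad = bar right down, hood fully open (rigid stop); at 0.5 rad the ring just passes under. A torsion spring shuts it: pressing takes about 2 N at first, 3 to 4 N right down; released, it shuts by itself in about half a second
- press_bar: Red tread bar with black ribs, 175 x 20 mm, left of the track, one piece with the hood. Origin at the centre of its top face; x along the bar as the station's, z out of its top. Shut: centre at station x -54, y +33 mm, 35 mm up, top tilted 40 degrees, outer edge highest (42 mm). Pressed right down: centre at y +30 mm, 12 mm up, top level
- light_guard: Amber hood right of the hinge, 55 mm along x, 52 mm along -y, with 15 mm skirts at its front and right edges. Origin on the hinge line at its front edge. Shut, its top is at 31 mm and the skirts end 13 mm above the bench: the carrier's plate passes below them, the ring does not. Fully open, its right edge stands 64 mm up
- carrier: Aluminium slide carrier between the rails: plate 68 x 32 x 4 mm (underside 6 mm above the bench) with an upright end plate at its -x end, 32 mm wide, 4 mm thick, top 36 mm above the bench; about 120 g. Origin under the plate's centre, x to the lamp housing; rear face to push at x -34 mm. Home, its origin is at station x +25 mm; the end plate stays 5 mm outside the hood
- ring: the ring with wet blue enamel, 22 mm across and 8 mm high, lying flat on a stub of the carrier and fixed to it; its top is 18 mm above the bench. Origin at the centre of its underside, 6 mm ahead of the carrier's origin
- spare_carrier: bystander: a like carrier with a finished gold ring, standing on the bench right of the station; origin as carrier
- loupe: bystander: black eye loupe, 36 mm across, 34 mm high, left of the station; origin under its centre
- enamel_pot: bystander: small blue pot with white lid, 34 mm across, 42 mm high, left of the station; origin under its centre
- bench_block: bystander: dark steel block 100 x 100 x 22 mm, off to the right; origin under its centre
- water_glass: bystander: small glass, 54 mm across, 62 mm high, off to the right; origin under its centre
- mandrel: bystander: tapered steel ring mandrel with wooden handle, 240 mm long, 25 mm thick, off to the left; origin under its centre
- ring_box: bystander: blue ring box 50 x 50 x 38 mm, off to the left; origin under its centre

How it is judged (in metres and radians):
On the way, in this order (a step that is already met when the one before it is completed fails the run):
1. the bar is held down by a finger and the hood is open, with the ring still outside (value of joint hood above 0.5 rad and contact force between the fingers and press_bar above 0.4 N and x of carrier in the frame of station below -0.015 m), for 0.2 s.
2. a finger pushes the carrier in under the hood while the bar is held down (value of joint hood above 0.5 rad and contact force between the fingers and press_bar above 0.3 N and contact force between the fingers and carrier above 0.05 N and x of carrier in the frame of station above -0.005 m), for 0.1 s.
At the end, for the whole second after the job is handed in: the carrier lies flat in its track, home to within 3.5 mm of the lamp housing, at rest, and the hood has sprung shut (within 0.05 rad) (x of carrier in the frame of station above 0.0215 m and z of carrier in the frame of station below 0.009 m and angle between carrier's own z axis and vertical below 0.05 rad and value of joint hood below 0.05 rad and linear speed of carrier below 0.01 m/s); the robot touches nothing.
It fails at once if the carrier is lifted (over 8 mm) or tipped (height (world z) of carrier above 0.014 m or angle between carrier's own z axis and vertical above 0.2 rad).
It fails at once if the hood touches the wet ring (contact force between light_guard and ring above 0.1 N).
It fails at once if a finger touches the wet ring (contact force between the fingers and ring above 0.1 N).
It fails at once if a bystander is moved by more than 15 mm (distance of any of spare_carrier, loupe, enamel_pot, bench_block, water_glass, mandrel, ring_box from where it was at the start of the episode above 0.015 m).
It also fails if it takes over 45 s, if anything falls off the work surface, if the arm or the gripper's body presses on something with over 40 N, if the wrist force passes 120 N, or if a joint passes its speed limit or range.

## Working session

There is one attempt and no reset: what is moved stays moved. The work goes in short steps, Python scripts to look and compute and a shell command to move; the robot and the scene stay as the last step left them, time stands still between calls to the robot, and variables do not carry over. Pictures are saved under pics/ and viewed, about 8 in all and at most 12, crops included, and the job is handed in when it is done.

```bash
mkdir -p pics; ls; python3 - <<'E'
from cell import read_state,cams,manip
import cv2
print(read_state())
for n in("top","side"):
    im=cams.camera(n);cv2.imwrite(f"pics/{n}0.png",im[:,:,::-1]);print(n,cams.get_calibration(n))
E
```

```text
pics
{'clock': 0.0, 'joints': array([ 1.26036622e+00,  3.00500414e-01,  1.52156912e+00,  3.64977028e-05,
        1.32074589e+00, -6.66291842e-02]), 'qd': array([ 1.04859738e-03,  1.48667857e-03, -9.78096137e-07, -1.27312761e-04,
       -1.04353767e-04,  4.22079924e-04]), 'effort': array([ 8.68250027e-05, -5.31822145e+01, -3.52728903e+01,  7.07405386e-02,
        2.44486704e-02, -3.44490729e-05]), 'eef_pos': array([132.69568147, 533.48404725, 212.87531952]), 'eef_rot': array([-3.14037495e+00, -1.16684932e-04,  2.89778261e+00]), 'wrist_force': array([ 0.05016253, -0.1669183 , -0.13993318]), 'moment': array([-0.01295594,  0.02679961, -0.01950928]), 'finger_gap': 94.14648455663911}
top {'vertical_fov': 42.97954072127995, 'cx': 317.38329250502085, 'cy': 237.5027637926642, 'R': array([[-0.01712956, -0.99982346,  0.00772135],
       [-0.99777414,  0.01659567, -0.064586  ],
       [ 0.06444646, -0.0088105 , -0.99788227]]), 't': array([ -17.24892696,  522.85247782, 1393.53886052])}
side {'vertical_fov': 55.504624528147836, 'cx': 318.59315858339556, 'cy': 246.81118666718848, 'R': array([[-0.9994465 , -0.03035179,  0.01361876],
       [-0.02852649,  0.57129981, -0.82024555],
       [ 0.01711553, -0.82018004, -0.57184942]]), 't': array([ 533.21900278,   86.69686802, 1149.7927613 ])}
```

View pics/top0.png

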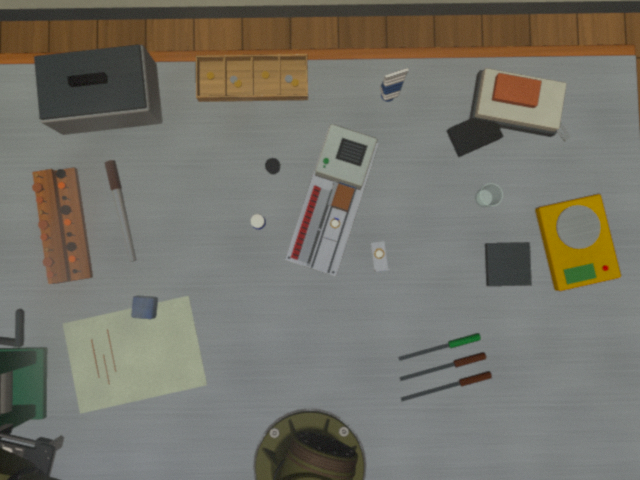

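View pics/side0.png

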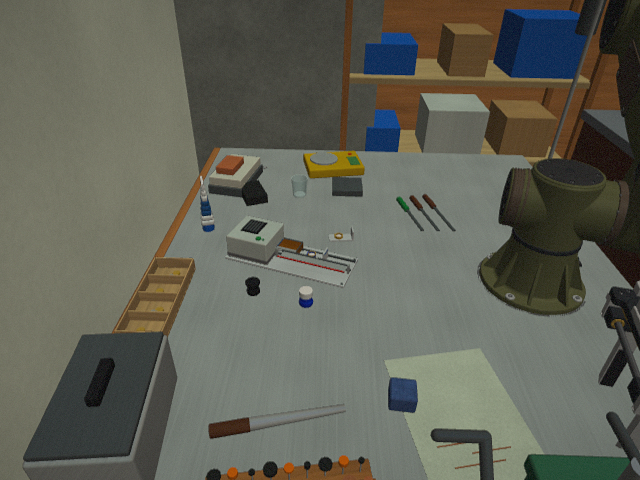

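The top view shows the station at about (335,200). The red bar runs from (318,187) to (293,258), and the blue ring on the carrier is near (335,223). I'll take a rough pose from the bar first, then refine it with the wrist camera.

```bash
cat > h.py <<'E'
import numpy as np,cv2
from cell import read_state,cams,manip
def ray(c,uv,z):
    f=240/np.tan(np.radians(c["vertical_fov"])/2);R=np.array(c["R"]);t=np.array(c["t"])
    o=-R.T@t;d=R.T@np.array([(uv[0]-c["cx"])/f,(uv[1]-c["cy"])/f,1]);return o+d*(z-o[2])/d[2]
def proj(c,X):
    f=240/np.tan(np.radians(c["vertical_fov"])/2);p=np.array(c["R"])@X+np.array(c["t"])
    return np.array([c["cx"]+f*p[0]/p[2],c["cy"]+f*p[1]/p[2]])
def redmask(im):
    h=cv2.cvtColor(im,cv2.COLOR_RGB2HSV);m=((h[...,0]<6)|(h[...,0]>172))&(h[...,1]>130)&(h[...,2]>60)
    return m.astype(np.uint8)*255
def stn2w(P,o,psi):
    c,s=np.cos(psi),np.sin(psi);return np.array([o[0]+c*P[0]-s*P[1],o[1]+s*P[0]+c*P[1],P[2]])
E
python3 - <<'E'
from h import *
im=cv2.imread("pics/top0.png")[:,:,::-1].copy();c=cams.get_calibration("top")
m=redmask(im);m[:170]=0;m[275:]=0;m[:,:280]=0;m[:,335:]=0
p=cv2.findNonZero(m);r=cv2.minAreaRect(p);b=cv2.boxPoints(r);print(r)
W=np.array([ray(c,q,35) for q in b]);print(W.round(1))
vx,vy,x,y=cv2.fitLine(p,cv2.DIST_L2,0,.01,.01).ravel()
a=ray(c,(x,y),35);d=ray(c,(x-30*vx*np.sign(vy),y-30*vy*np.sign(vy)),35)-a;psi=np.arctan2(d[1],d[0]);print(np.degrees(psi),a)
ctr=W.mean(0);o=ctr-stn2w((-54,33,0),(0,0),psi);print("origin",o)
for n in("track","home"):pass
print(stn2w((0,-30,6),o,psi))
w=cams.get_calibration("wrist");R=np.array(w["R"]);print(w["vertical_fov"],-R.T@w["t"],R,read_state()["eef_pos"])
E
```

```text
((305.3932800292969, 221.96505737304688), (5.944301605224609, 74.33832550048828), 18.121862411499023)
[[479.3  34.9  35. ]
 [640.6 -20.5  35. ]
 [636.1 -33.4  35. ]
 [474.8  22.1  35. ]]
-19.13461350158059 [558.64137068   0.91190582  35.        ]
origin [597.90669411 -48.082873    35.        ]
[588.07303307 -76.42540483   6.        ]
67.47534727064092 [ 56.93272968 552.75911705 383.10472639] [[ 2.40927319e-01  9.70543046e-01 -4.71566098e-04]
 [ 9.35773271e-01 -2.32167138e-01  2.65380492e-01]
 [ 2.57453709e-01 -6.43786894e-02 -9.64143647e-01]] [132.67610851 533.53331776 212.95850005]
```

```bash
python3 -m handwheel '[[-0.04,-0.036,0,1],[-0.08,-0.072,0,2],[-0.12,-0.108,0,3],[-0.16,-0.144,0,4],[-0.2,-0.18,0,5.1]]' 0.45
```

```text
clock: 0.72
eef_pos: [283.9, 309.0, 213.0]
eef_rot: [-3.141, 0.0, 2.808]
wrist_force: [0.6, 0.5, 0.2]
finger_gap: 52.7
```

```bash
python3 - <<'E'
from h import *
s=read_state();print(s);psi=np.radians(-19.13)
R=cv2.Rodrigues(np.zeros(3))[0]
from scipy.spatial.transform import Rotation as Ro
R=Ro.from_euler("xyz",s["eef_rot"]).as_matrix();T=stn2w((-90,0,213),(598,-48),psi)
print(R.T@(T-s["eef_pos"]),R)
E
```

```text
{'clock': 0.725, 'joints': array([ 7.40734477e-01,  5.20174495e-03,  1.86176947e+00, -5.81419710e-04,
        1.27555961e+00, -4.96772229e-01]), 'qd': array([-0.99119724, -0.28798665,  0.29220915, -0.00426676, -0.0060886 ,
       -0.83124232]), 'effort': array([  9.30998325, -33.73541594, -34.84189868,   0.12761767,
         0.19993669,   1.80963725]), 'eef_pos': array([283.90116894, 309.00714625, 213.03116181]), 'eef_rot': array([-3.14050280e+00,  4.17364787e-05,  2.80847249e+00]), 'wrist_force': array([0.58410957, 0.45087751, 0.2090164 ]), 'moment': array([-0.02200603, -0.03000095, -0.00237999]), 'finger_gap': 52.69923812939622}
[-3.23570726e+02 -2.34604370e+02  3.00350724e-01] [[-9.45026672e-01  3.26993102e-01 -3.16932182e-04]
 [ 3.26993253e-01  9.45026097e-01 -1.04358673e-03]
 [-4.17364787e-05 -1.08985198e-03 -9.99999405e-01]]
```

```bash
python3 -m handwheel '[[-0.05,-0.036,0,0],[-0.1,-0.072,0,0],[-0.15,-0.108,0,0],[-0.2,-0.144,0,0],[-0.25,-0.18,0,0]]'; python3 -m handwheel '[[-0.05,-0.036,0,0],[-0.08,-0.06,0,0],[-0.085,-0.06,0,0],[-0.085,-0.06,0,0],[-0.085,-0.06,0,0]]'
python3 - <<'E'
from h import *
import pickle
s=read_state();c=cams.get_calibration("wrist");im=cams.camera("wrist");cv2.imwrite("pics/w1.png",im[:,:,::-1]);pickle.dump(c,open("w1.pkl","wb"));print(s["eef_pos"],s["eef_rot"],s["qd"],s["finger_gap"])
E
```

```text
clock: 1.35
eef_pos: [462.1, 55.2, 213.2]
eef_rot: [-3.141, 0.0, 2.808]
wrist_force: [1.2, 0.8, -0.0]
finger_gap: 51.3
clock: 1.98
eef_pos: [522.4, -28.4, 213.4]
eef_rot: [-3.141, 0.0, 2.809]
wrist_force: [-0.4, 0.6, -0.4]
finger_gap: 51.4
[522.36601144 -28.38241807 213.36640297] [-3.14065774e+00  2.45147397e-05  2.80945240e+00] [ 0.00052407 -0.00374588 -0.00122778 -0.00081772 -0.00110696 -0.00065458] 51.389706487135804
```

View pics/w1.png

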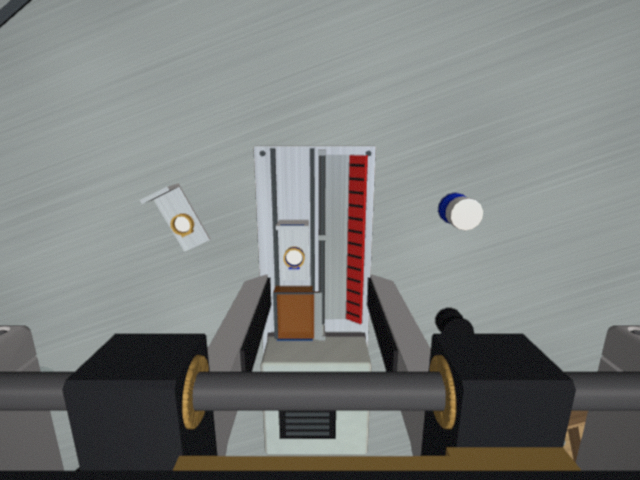

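The wrist view shows the base-plate rear corners at (254,147) and (376,147), and the carrier end plate at about (293,223). The ring is at (294,257), the hood starts at about row 287, and the red bar spans (357,155) to (355,323).

```bash
python3 - <<'E'
from h import *
import pickle
im=cv2.imread("pics/w1.png")[:,:,::-1].copy();c=pickle.load(open("w1.pkl","rb"))
a,b=ray(c,(254,147),6),ray(c,(376,147),6);print("corners",a,b,np.linalg.norm(a-b));e=b-a
print("psi from rear edge",np.degrees(np.arctan2(-e[0],e[1])))
m=redmask(im);m[:140]=0;m[335:]=0;m[:,:335]=0;m[:,385:]=0
m=cv2.morphologyEx(m,cv2.MORPH_CLOSE,np.ones((9,3),np.uint8))
p=cv2.findNonZero(m);r=cv2.minAreaRect(p);B=cv2.boxPoints(r);print(r,B)
ys=p[:,0,1];P=[]
for y in(165,310):
    xs=p[ys==y][:,0,0];print(y,xs.min(),xs.max());P+=[(ray(c,(xs.min(),y),28.6),ray(c,(xs.max()+1,y),41.4))]
for k in(0,1):
    d=P[0][k]-P[1][k];print("psi",np.degrees(np.arctan2(-d[1],-d[0])),P[0][k])
print("top/bot rows",ys.min(),ys.max(),ray(c,(357,ys.min()),35),ray(c,(355,ys.max()+1),35))
cv2.imwrite("pics/w1c.png",cv2.resize(im[140:350,245:395],None,fx=2.8,fy=2.8,interpolation=cv2.INTER_CUBIC)[:,:,::-1])
E
```

```text
corners [431.84491444 -66.56918219   6.        ] [472.23140718  50.69452262   6.        ] 124.02356736044024
psi from rear edge -19.004089000528875
((355.3659973144531, 238.72540283203125), (17.305355072021484, 168.1071014404297), 2.0601112842559814) [[343.69736 322.41357]
 [349.74045 154.41513]
 [367.03464 155.03723]
 [360.99155 323.03568]]
165 350 366
310 347 361
psi -18.88762308244184 [478.79349924  18.88902365  28.6       ]
psi -18.974448901447193 [482.86782834  33.11283092  41.4       ]
top/bot rows 155 323 [471.58131218  27.55836222  35.        ] [639.58515906 -27.2855421   35.        ]
```

View pics/w1c.png

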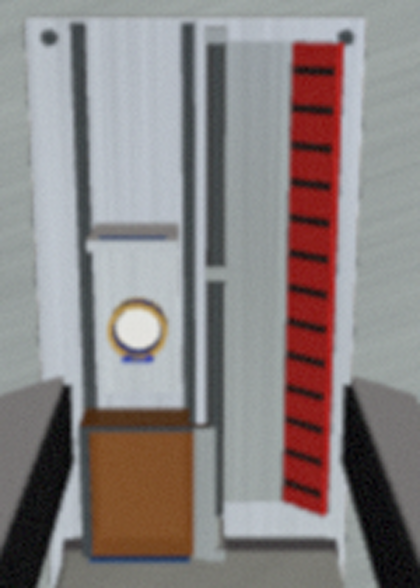

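```bash
python3 - <<'E'
from h import *
import pickle
c=pickle.load(open("w1.pkl","rb"));o=(596,-49);psi=np.radians(-19.0)
def st(w): d=w[:2]-np.array(o);cc,ss=np.cos(psi),np.sin(psi);return np.array([cc*d[0]+ss*d[1],-ss*d[0]+cc*d[1]])
for r in(220.5,222,224,225.5):print(r,[st(ray(c,(293,r),z)).round(1) for z in(10,36)])
print("plate edge cols z36",st(ray(c,(276.5,224),36)),st(ray(c,(308.5,224),36)))
print("ring",st(ray(c,(294.1,257),18)))
im=cv2.imread("pics/w1.png");print(im[214:232,290:297].mean(1).round().astype(int).tolist())
s=read_state();print("tcp st",st(s["eef_pos"]))
E
```

```text
220.5 [array([-74. , -31.6]), array([-79.6, -29.7])]
222 [array([-72.4, -31.6]), array([-78.1, -29.7])]
224 [array([-70.2, -31.6]), array([-76.1, -29.7])]
225.5 [array([-68.6, -31.7]), array([-74.6, -29.8])]
plate edge cols z36 [-76.09877796 -46.0635922 ] [-76.09951752 -14.37233191]
ring [-35.93619031 -30.55896319]
[[199, 191, 184], [200, 191, 184], [199, 190, 183], [199, 191, 184], [196, 187, 182], [171, 166, 163], [139, 138, 139], [121, 124, 126], [119, 120, 124], [117, 115, 116], [118, 99, 92], [138, 122, 113], [176, 169, 162], [194, 189, 182], [196, 191, 184], [195, 191, 184], [196, 192, 185], [195, 191, 184]]
tcp st [-76.28980085  -4.508959  ]
```

```bash
python3 -m handwheel '[[0.009,0.0025,0.04,0],[0.017,0.0045,0.08,0],[0.017,0.0045,0.12,0],[0.017,0.0045,0.15,0],[0.017,0.0045,0.153,0]]'; python3 -m handwheel '[[0,0,0,0],[0,0,0,0]]'
python3 - <<'E'
from h import *
o=(596,-49);psi=np.radians(-19.0);s=read_state();im=cams.camera("wrist");cv2.imwrite("pics/w2.png",im[:,:,::-1])
d=s["eef_pos"][:2]-np.array(o);cc,ss=np.cos(psi),np.sin(psi);print(cc*d[0]+ss*d[1],-ss*d[0]+cc*d[1],s["eef_pos"],s["eef_rot"],s["wrist_force"],s["finger_gap"])
E
```

```text
clock: 2.65
eef_pos: [506.7, -18.1, 59.3]
eef_rot: [-3.14, -0.003, 2.81]
wrist_force: [-0.6, -0.7, 0.2]
finger_gap: 51.6
clock: 2.9
eef_pos: [507.3, -18.0, 60.5]
eef_rot: [-3.14, -0.001, 2.811]
wrist_force: [0.2, -0.4, -0.3]
finger_gap: 51.7
-94.00647597462059 0.42876151816208363 [507.25472184 -17.98908313  60.5265603 ] [-3.14046234e+00 -8.58334678e-04  2.81063139e+00] [ 0.24165227 -0.35587841 -0.33114204] 51.66996773877376
```

View pics/w2.png

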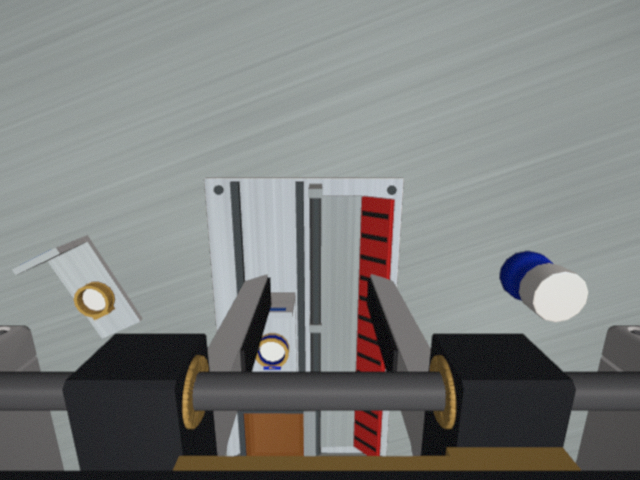

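The left fingertip is at (258,280), over the track and behind the end plate (row ~300). The right fingertip is at (378,280), over the bar. Next I press down.

```bash
python3 -m handwheel '[[0,0,0.01,0],[0,0,0.02,0],[0,0,0.027,0],[0,0,0.034,0],[0,0,0.034,0]]';python3 -m handwheel '[[0,0,0.002,0],[0,0,0.005,0],[0,0,0.005,0],[0,0,0.005,0]]'
python3 - <<'E'
from h import *
o=(596,-49);psi=np.radians(-19.0);s=read_state();im=cams.camera("wrist");cv2.imwrite("pics/w3.png",im[:,:,::-1])
d=s["eef_pos"][:2]-np.array(o);cc,ss=np.cos(psi),np.sin(psi);print(cc*d[0]+ss*d[1],-ss*d[0]+cc*d[1],s["eef_pos"],s["eef_rot"],s["wrist_force"],s["finger_gap"])
im=cams.camera("side");cv2.imwrite("pics/s3.png",cv2.resize(im[190:320,200:380],None,fx=4,fy=4,interpolation=cv2.INTER_CUBIC)[:,:,::-1])
E
```

```text
clock: 3.58
eef_pos: [507.0, -18.7, 25.8]
eef_rot: [-3.139, -0.001, 2.81]
wrist_force: [-1.5, -5.5, 4.5]
finger_gap: 51.7
clock: 4.08
eef_pos: [506.9, -19.2, 20.8]
eef_rot: [-3.139, -0.001, 2.81]
wrist_force: [-1.8, -4.8, 6.4]
finger_gap: 51.9
-93.8978487560574 -0.8414387490561168 [506.94389413 -19.22544664  20.79308234] [-3.13866733e+00 -1.36749603e-03  2.81045825e+00] [-1.8202483  -4.83093719  6.43712369] 51.93887721424942
```

View pics/s3.png

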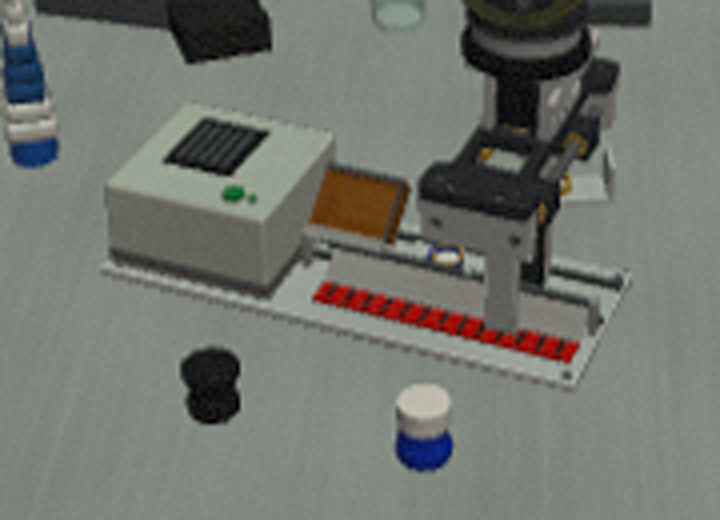

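View pics/w3.png

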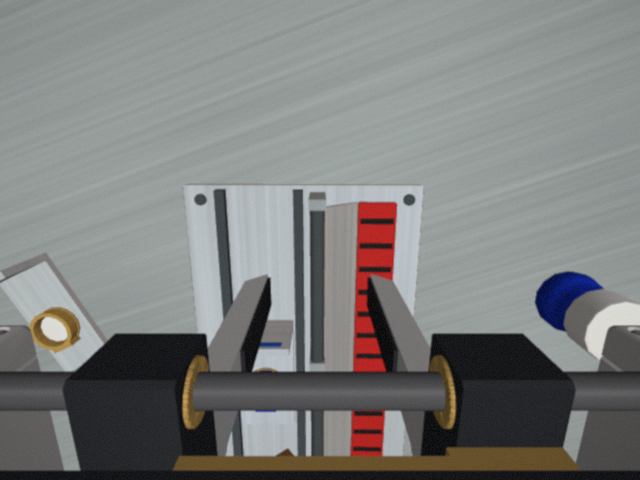

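The hood is up and the bar is pressed level, with the left finger in the track clear of the rails (pushing force ~6 N). Now I push slowly along tool −x.

```bash
python3 -m handwheel '[[-0.004,0,0,0],[-0.009,0,0,0],[-0.013,0,0,0],[-0.017,0,0,0],[-0.021,0,0,0]]';python3 -m handwheel '[[-0.005,0,0,0],[-0.01,0,0,0],[-0.015,0,0,0],[-0.02,0,0,0],[-0.025,0,0,0]]'
python3 - <<'E'
from h import *
o=(596,-49);psi=np.radians(-19.0);s=read_state()
d=s["eef_pos"][:2]-np.array(o);cc,ss=np.cos(psi),np.sin(psi);print(cc*d[0]+ss*d[1],-ss*d[0]+cc*d[1],s["eef_pos"],s["eef_rot"],s["wrist_force"],s["finger_gap"])
im=cams.camera("side");cv2.imwrite("pics/s4.png",cv2.resize(im[190:320,200:380],None,fx=4,fy=4,interpolation=cv2.INTER_CUBIC)[:,:,::-1])
E
```

```text
clock: 4.8
eef_pos: [527.0, -26.1, 20.7]
eef_rot: [-3.139, -0.002, 2.81]
wrist_force: [-3.1, 1.4, 2.9]
finger_gap: 51.8
clock: 5.42
eef_pos: [550.9, -34.3, 20.6]
eef_rot: [-3.139, -0.002, 2.81]
wrist_force: [-3.5, 2.0, 4.6]
finger_gap: 51.8
-47.42499084585674 -0.7927610692756275 [550.90069245 -34.30950357  20.6322255 ] [-3.13865546e+00 -1.71321216e-03  2.81045534e+00] [-3.50495248  1.97185954  4.57576676] 51.80383911901672
```

View pics/s4.png

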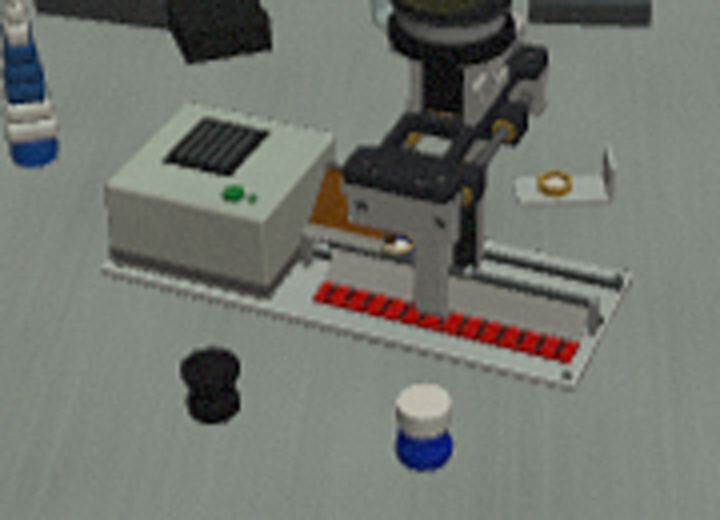

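The carrier has moved with the finger and its ring is now at the hood mouth, about (400,243) in the crop. The hood is still open. About 30 mm remains.

```bash
python3 -m handwheel '[[-0.005,0,0,0],[-0.01,0,0,0],[-0.015,0,0,0],[-0.02,0,0,0],[-0.025,0,0,0]]';python3 -m handwheel '[[-0.002,0,0,0],[-0.003,0,0,0],[-0.004,0,0,0]]'; python3 -m handwheel '[[-0.001,0,0,0],[-0.002,0,0,0]]'
```

```text
clock: 6.1
eef_pos: [575.4, -42.7, 20.7]
eef_rot: [-3.139, -0.001, 2.81]
wrist_force: [-4.5, 0.9, 5.5]
finger_gap: 51.7
clock: 6.48
eef_pos: [578.5, -43.8, 20.7]
eef_rot: [-3.139, -0.003, 2.81]
wrist_force: [-12.4, 3.7, 11.2]
finger_gap: 51.7
clock: 6.72
eef_pos: [578.6, -43.9, 20.7]
eef_rot: [-3.138, -0.008, 2.81]
wrist_force: [-22.4, 7.3, 18.8]
finger_gap: 51.6
```

The force rises sharply (22 N) at station x ≈ −18 (predicted −17), so the carrier is home. I back off while still holding the bar, then lift clear.

```bash
python3 -m handwheel '[[0.003,0,0,0],[0.008,0,0,0],[0.014,0,0,0],[0.018,0,0,0],[0.018,0,0,0]]'; python3 -m handwheel '[[0,0,-0.02,0],[0,0,-0.05,0],[0,0,-0.08,0],[0.02,0,-0.11,0],[0.04,0,-0.13,0]]';python3 -m handwheel '[[0.02,0,0,0],[0.03,0,0,0],[0.03,0,0,0],[0.03,0,0,0],[0.03,0,0,0]]'
python3 - <<'E'
from h import *
s=read_state();c=cams.get_calibration("wrist");im=cams.camera("wrist");print(s["eef_pos"],s["wrist_force"])
for r in(195,200,205,210,215,220,225,230,235,240):pass
import pickle;pickle.dump(c,open("w5.pkl","wb"));cv2.imwrite("pics/w5.png",im[:,:,::-1])
i2=cams.camera("side");cv2.imwrite("pics/s5.png",cv2.resize(i2[190:320,200:380],None,fx=4,fy=4,interpolation=cv2.INTER_CUBIC)[:,:,::-1])
E
```

```text
clock: 7.35
eef_pos: [561.2, -37.9, 20.8]
eef_rot: [-3.138, -0.008, 2.81]
wrist_force: [-0.5, -0.6, 4.4]
finger_gap: 51.6
clock: 7.98
eef_pos: [523.8, -24.6, 151.7]
eef_rot: [-3.138, -0.009, 2.81]
wrist_force: [0.7, 0.5, -0.2]
finger_gap: 51.4
clock: 8.6
eef_pos: [495.7, -15.0, 151.7]
eef_rot: [-3.138, -0.01, 2.81]
wrist_force: [-0.2, 0.3, 0.8]
finger_gap: 51.6
[495.68325906 -14.95576844 151.71026085] [-0.15837988  0.28481678  0.82614959]
```

View pics/w5.png

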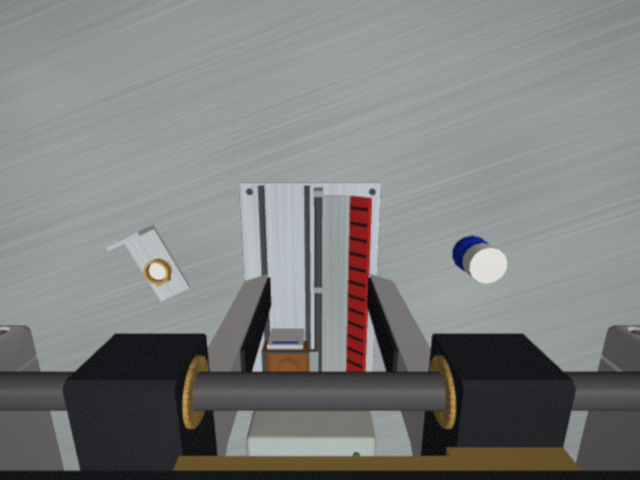

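View pics/s5.png

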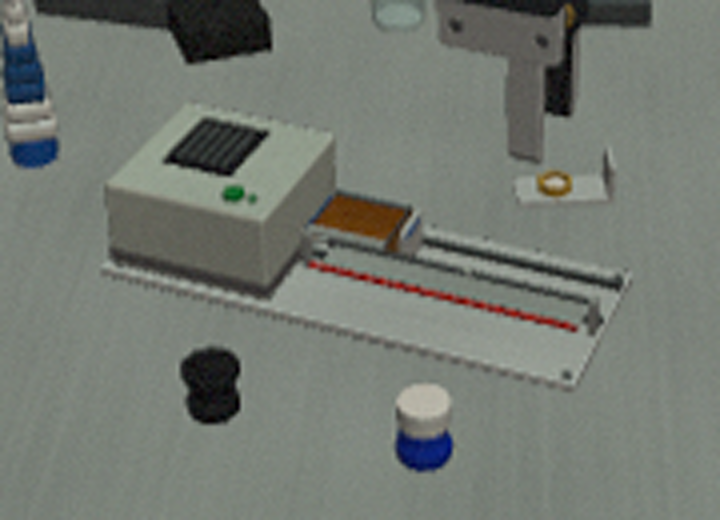

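The hood is shut over the ring, with the end plate standing just in front of it at (286,335) in the wrist view, and the bystanders are untouched. I'll check the carrier position numerically before handing in.

```bash
python3 - <<'E'
from h import *
import pickle
c=pickle.load(open("w5.pkl","rb"));o=(596,-49);psi=np.radians(-19.0)
im=cv2.imread("pics/w5.png");print(im[322:354,282:290].mean((1,2)).round().astype(int).tolist())
for X in(-11,-9,-7,-5,0):print(X,[proj(c,stn2w((X,-30,z),o,psi)).round(1).tolist() for z in(10,31,36)])
E
```

```text
[185, 186, 186, 186, 186, 181, 155, 128, 121, 121, 121, 121, 120, 119, 118, 118, 120, 121, 116, 90, 72, 96, 134, 172, 186, 184, 160, 109, 62, 56, 68, 78]
-11 [[288.2, 329.7], [286.2, 341.2], [285.7, 344.1]]
-9 [[288.3, 331.6], [286.3, 343.1], [285.8, 346.1]]
-7 [[288.3, 333.4], [286.3, 345.1], [285.8, 348.1]]
-5 [[288.3, 335.3], [286.4, 347.1], [285.9, 350.1]]
0 [[288.5, 339.9], [286.5, 351.9], [286.0, 355.0]]
```

```bash
python3 - <<'E'
from h import *
print(manip.sign_off(),read_state()["clock"])
E
```

```text
the job is handed in; nothing more can be done
the job is handed in; nothing more can be done
```

The carrier is home against the lamp housing and the hood has sprung shut over the wet ring. I handed the job in at about 8.7 s on the robot clock. No verdict was reported.

**What I did:** With the jaws about 52 mm apart, one finger held the bar down at about 4–6 N. The other pushed the carrier's end plate about 67 mm until it stopped hard. I then backed off while still holding the bar and lifted clear, and the hood shut.

**Last checks:**
- **Carrier:** The push force rose to about 22 N with no further motion, at station x ≈ −18 mm for the finger (−17 predicted).
- **Hood and bystanders:** The final pictures show the hood shut, the end plate just outside it and the nearby bystanders in place. Those farther off were out of view at the end. The robot was touching nothing.
- **Disagreement:** The picture estimates of the carrier's end position were about 22 to 24 mm, against a nominal 25 and a limit of 21.5. The hood edge also read about 1 mm short, so I put most of the gap down to my estimate of the station position and took the hard stop as the deciding evidence.
- **Not measured:** I judged the hood angle only by eye. I had no direct reading of contact with the wet ring, and none was visible in the pictures.

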